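# Put the worktop's mixed handful away

### The arm

A 6-joint arm with a two-finger parallel gripper is mounted at the origin on a cart in front of the work surface, level with it; the furniture and walls round the work are solid. World frame = base frame: x ahead of the robot, y to its left, z up, the work surface at z = 0. Lengths are in mm, angles in rad, forces in N, time in s.
With the tool pointing down it reaches from about 300 to 750 mm from the base axis. Payload 8.5 kg.
Tool frame: the origin (TCP) lies on the centre line of the jaws, within the pads' length; the fingertips stand 8 mm ahead of it and the grasp point (between the pads) lies 11 mm behind it; z points along the fingers, y is the line along which they close (so a half turn about z gives the same grasp; the last joint's range is limited). The gripper opens to 88 mm and grips with 3 to 60 N. Pads are 18 mm wide; open, the fingers measure 123 mm over their backs; the gripper's body (75 mm by 187 mm) begins 45 mm behind the grasp point.
Start: joints at [-1.53, 0.381, 1.297, -0, 1.464, -0.215], TCP at [139.156, -532.087, 246.748] pointing down, gripper open.
Joint ranges: [-3.11, 3.11], [-0.89, 2.33], [0.22, 2.48], [-1.42, 4.56], [0.17, 2.85], [-2.88, 2.88]. Speed limits (rad/s): [2.39, 2.39, 3.14, 3.14, 3.14, 3.14].

### API

Orientations are given as a unit quaternion [w, x, y, z].
In Python, from workcell import r, eyes gives the robot as it stands. The module is installed in compiled form; this text tells all that it offers.
- The arm moves only by the tool jog_arm, never from a script. Its argument "plan" is a list of rows, each a list of 7 numbers: the shift along the tool's x, y, z normalised to -1 to 1, where 1 is 2.5 cm, then the turn, a rotation vector about the tool's x, y, z normalised to -1 to 1, where 1 is 0.08 rad, then the closure, from -1 (fully open) to 1 (shut). In form: [[x, y, z, rx, ry, rz, grip], ...]. A call has 1 to 20 rows; each row shifts and turns the commanded pose from where the row before left it, along the tool's axes as they then stand; what a row does not reach is not made up. A row lasts 1/10 s, in which the tool goes at most 50 mm and 8.59 degrees, less where a joint would pass 70% of its speed; a pose out of reach is approached as far as the arm can. A call with a number of a shift or a turn outside -1 to 1 is refused whole. A call with a gripper value outside its range is refused whole. The fingers move at their own pace and stop on an object; the grip force is fixed at half the most. Time passes only in rows, so rows that do not move let the fingers close. It gives the time, the measured TCP pose, the force, the opening and the grip force at its end, in the units of the state.
- r.observe(): the state, without advancing time (a new reading comes with each control period).
- eyes.read_camera(name): name is "scene" or "top" or "wrist"; returns the picture (420x560x3 uint8, blue, green, red); there is no depth.
- eyes.camera_info(name): a dict with "fx", "fy", "cx", "cy" (pixels), "R" (3x3) and "t" (3): a world point X has camera coordinates R X + t; the wrist camera has in their place "tool_from_camera" (4x4, takes a point from camera to tool coordinates, whose origin is the TCP and whose axes are the flange's). Camera axes: x right, y down, z forward; pixel columns grow to the right and rows downward; lengths in mm; the calibration is good to about 2 mm. A picture is of the moment at which its call begins: read the wrist's pose just before it. camera_info takes no time and is no camera call.
- r.sign_off(): hands the job in; it is judged then, once.
The state is a dict: "time_s": time; "joint_pos": joint angles; "joint_velocities": joint speeds; "joint_torque": joint torques, N m; "tool_pos": TCP position; "orientation": TCP orientation; "contact_force": force on the tool from outside, world axes, zero at the start; "torque": the same for the moment, N m; "finger_gap": finger opening in mm; "grip_force": force on a finger pad.
Only numpy, scipy, OpenCV 4.12 (cv2) and the standard library are available. Lean on these libraries where they do the work, as an engineer would, in place of code of your own. Each camera call takes 0.05 s, during which the arm holds its last target. There are 200 camera calls.

### The job

Clear the mixed handful off the worktop in front of you: stand the two loose spice jars upright in the empty bays of the low wooden jar rack, one to a bay; put the garlic bulb and the lemon into the wire basket; and lay the table knife flat and lengthwise in the cutlery tray, beside the fork (not on it) and the same way round, handle beside handle. Set each thing down rather than dropping it, and leave the jar in the rack and the fork in the tray where they are.

Things in the scene. Friction and masses are not known exactly. Their poses are not given: they have to be found in the camera images.
- spice_jar_tall: one of the two loose spice jars: an upright round jar, 46 mm diameter, 104 mm tall, with a red lid; standing on the worktop at the start. Origin: centre of its underside, z up. 110 g; grasp it from above across its diameter near the lid (60 to 95 mm above its foot).
- spice_jar_short: the other loose spice jar: upright, round, 43 mm diameter, 96 mm tall, with a whitish lid; standing on the worktop at the start. Origin: centre of its underside, z up. 110 g; grasp it as the other.
- garlic: the loose garlic bulb on the open worktop ahead of the robot (not the one far left, beyond the china bowl), 54 x 53 mm, 52 mm high, round below and pointed at the top; grasp it about 25 mm above its underside; origin: centre of its underside, z up. 30 g.
- lemon: the loose lemon lying on the worktop, 71 mm long (its x axis, yaw within 0.7 rad of straight ahead at the start), 53 mm wide (y), 54 mm high; widest at half height; it can roll. Origin: centre of its underside as it lies at the start, z up. 90 g. Grasp across the 53 mm, about 30 mm up.
- table_knife: the loose steel table knife lying flat, 199 mm long. Origin: on its underside at its balance point in the handle; x along the knife from handle to blade tip, z up. Handle: x = -69 to +35 mm, 17 mm wide, 9 mm thick (z = 0 to 9 mm); blade: x = 35 to 130 mm, 19 mm wide, 3 mm thick, its underside 3 mm up. 70 g; grasp the handle at the origin from above, closing along y.
- jar_rack: the jar rack, fixed: low wooden holder on the worktop (not the wire shelf on the wall), 212 (x) by 74 mm (y), three open bays in a row at x = -68.3, 0, +68.3 mm, each 63 mm square inside, floor 8 mm up; long sides 34 mm high, ends 44, dividers 32. Origin: centre of underside, z up. Middle bay taken, end bays empty; neighbouring jars leave 25 mm: hold a jar across the rack (closing along its y).
- rack_jar: a spice jar that already stands in the middle bay of the rack: 40 mm diameter, 102 mm tall, dark lid; loose. Origin: centre of its underside, z up. It is to stay there.
- veg_basket: the vegetable basket, fixed: open dark wire basket, 210 mm (x) by 150 mm (y), 55 mm high, empty at the start; inside 200 by 140 mm, floor 6 mm above the worktop. Origin: centre of its underside, z up. It takes two things side by side along x.
- cutlery_tray: the cutlery tray, fixed: open white plastic tray, 232 mm (x) by 134 mm (y), 30 mm high; inside 222 by 124 mm, floor 5 mm above the worktop. Origin: centre of its underside, z up. A fork lies along it near its +y side; the other half (y < 0) is empty.
- tray_fork: a steel fork, 198 x 27 x 14 mm, that already lies in the cutlery tray along its length, about 34 mm from the tray's middle towards +y; loose. Origin: centre of its underside, x along the fork from handle to tines (tines at the tray's +x end), z up. It is to stay there.

How it is judged (in metres and radians):
At the end, for the whole second after the job is handed in: The two jars stand upright (0.12 rad) in the end bays of the rack, one each, within 16 mm of its middle, the third in the middle; garlic and lemon are in the basket; the knife lies flat on the tray floor, lengthwise (0.26 rad), handle by handle; the fork within 30 mm of its start; all at rest ((((x of spice_jar_tall in the frame of jar_rack between -0.0843 and -0.0523 m and y of spice_jar_tall in the frame of jar_rack between -0.016 and 0.016 m and z of spice_jar_tall in the frame of jar_rack between 0.003 and 0.014 m and angle between spice_jar_tall's own z axis and vertical below 0.12 rad) and (x of spice_jar_short in the frame of jar_rack between 0.0523 and 0.0843 m and y of spice_jar_short in the frame of jar_rack between -0.016 and 0.016 m and z of spice_jar_short in the frame of jar_rack between 0.003 and 0.014 m and angle between spice_jar_short's own z axis and vertical below 0.12 rad)) or ((x of spice_jar_tall in the frame of jar_rack between 0.0523 and 0.0843 m and y of spice_jar_tall in the frame of jar_rack between -0.016 and 0.016 m and z of spice_jar_tall in the frame of jar_rack between 0.003 and 0.014 m and angle between spice_jar_tall's own z axis and vertical below 0.12 rad) and (x of spice_jar_short in the frame of jar_rack between -0.0843 and -0.0523 m and y of spice_jar_short in the frame of jar_rack between -0.016 and 0.016 m and z of spice_jar_short in the frame of jar_rack between 0.003 and 0.014 m and angle between spice_jar_short's own z axis and vertical below 0.12 rad))) and x of rack_jar in the frame of jar_rack between -0.016 and 0.016 m and y of rack_jar in the frame of jar_rack between -0.016 and 0.016 m and z of rack_jar in the frame of jar_rack between 0.003 and 0.014 m and angle between each of rack_jar, tray_fork's own z axis and vertical below 0.12 rad and x of garlic in the frame of veg_basket between -0.1 and 0.1 m and y of garlic in the frame of veg_basket between -0.07 and 0.07 m and z of garlic in the frame of veg_basket between 0 and 0.06 m and x of lemon in the frame of veg_basket between -0.1 and 0.1 m and y of lemon in the frame of veg_basket between -0.07 and 0.07 m and z of lemon in the frame of veg_basket between 0 and 0.06 m and x of table_knife in the frame of cutlery_tray between -0.065 and -0.005 m and y of table_knife in the frame of cutlery_tray between -0.06 and 0.06 m and z of table_knife in the frame of cutlery_tray between 0 and 0.012 m and angle between table_knife's own z axis and vertical below 0.1 rad and angle between the x axis of table_knife and the x axis of cutlery_tray, either way round below 0.26 rad and linear speed of each of spice_jar_tall, spice_jar_short, garlic, lemon, table_knife, rack_jar, tray_fork below 0.02 m/s and distance of tray_fork from where it was at the start of the episode below 0.03 m); the robot touches nothing.
It fails at once if the jar in the rack is knocked over or lifted out (tilted over 0.35 rad or moved over 35 mm) (angle between rack_jar's own z axis and vertical above 0.35 rad or distance of rack_jar from where it was at the start of the episode above 0.035 m).
It fails at once if the fork in the tray is moved over 40 mm (distance of tray_fork from where it was at the start of the episode above 0.04 m).
It fails at once if one of the five things is dropped or thrown (faster than 0.8 m/s, a fall of about 33 mm, while no finger touches it) ((contact force between spice_jar_tall and the fingers below 0.05 N and linear speed of spice_jar_tall above 0.8 m/s) or (contact force between spice_jar_short and the fingers below 0.05 N and linear speed of spice_jar_short above 0.8 m/s) or (contact force between garlic and the fingers below 0.05 N and linear speed of garlic above 0.8 m/s) or (contact force between lemon and the fingers below 0.05 N and linear speed of lemon above 0.8 m/s) or (contact force between table_knife and the fingers below 0.05 N and linear speed of table_knife above 0.8 m/s)).
It also fails if it takes over 131 s, if anything falls off the work surface, if the arm or the gripper's body presses on something with over 40 N, if the wrist force passes 120 N, or if a joint passes its speed limit or range.

## Working session

There is one attempt and no reset: what is moved stays moved. The work goes in short steps, Python scripts to look and compute and a tool call to move; the robot and the scene stay as the last step left them, time stands still between calls to the robot, and variables do not carry over. Pictures are saved under pics/ and viewed, at most 14 in all, crops included, and the job is handed in when it is done.

Besides the shell and the picture viewer there is one more tool, called as name([rows], argument=value, ...), one row to a line, values as JSON. jog_arm: Moves the arm, as the interface text tells. Its arguments: {"type":"object","properties":{"plan":{"type":"array","items":{"type":"array","items":{"type":"number","minimum":-1,"maximum":1}}}},"required":["plan"]}

```bash
mkdir -p pics; ls
python3 - <<'E'
from workcell import r, eyes
import cv2,json
s=r.observe(); print({k:s[k] for k in('time_s','tool_pos','orientation','finger_gap')})
for n in('scene','top'):
    cv2.imwrite(f'pics/{n}0.png',eyes.read_camera(n)); 
for n in('scene','top','wrist'): print(n,eyes.camera_info(n))
E
```

```text
pics
{'time_s': 0.0, 'tool_pos': array([ 139.14105765, -531.8387713 ,  246.14390047]), 'orientation': array([-7.21174219e-04,  9.91831446e-01,  1.27553357e-01,  5.37351661e-05]), 'finger_gap': 88.11468869372585}
scene {'fx': 467.4603426889435, 'fy': 467.4603426889435, 'cx': 279.12979811104225, 'cy': 208.76188247319732, 'R': array([[-0.86175357, -0.5073198 , -0.00272175],
       [-0.21571876,  0.37127363, -0.90311755],
       [ 0.45917993, -0.77767764, -0.42938477]]), 't': array([478.99381233, 131.06857257, 933.71582627])}
top {'fx': 381.55203884448804, 'fy': 381.55203884448804, 'cx': 274.14496822566235, 'cy': 211.09076208587496, 'R': array([[ 0.00860901, -0.99992611,  0.00858285],
       [-0.98091292, -0.01011209, -0.19418441],
       [ 0.19425685, -0.0067473 , -0.9809275 ]]), 't': array([ 42.12826189, 539.06542644, 958.00437043])}
wrist {'fx': 327.4771540911811, 'fy': 327.4771540911811, 'cx': 283.2423623662803, 'cy': 201.09194591076, 'tool_from_camera': array([[-6.18384363e-04, -9.53269179e-01, -3.02121647e-01,
         7.72732722e+01],
       [ 9.99999803e-01, -6.22984686e-04, -8.11333474e-05,
         4.27294041e-01],
       [-1.10875240e-04, -3.02121637e-01,  9.53269376e-01,
        -1.37806779e+02],
       [ 0.00000000e+00,  0.00000000e+00,  0.00000000e+00,
         1.00000000e+00]])}
```

View pics/scene0.png

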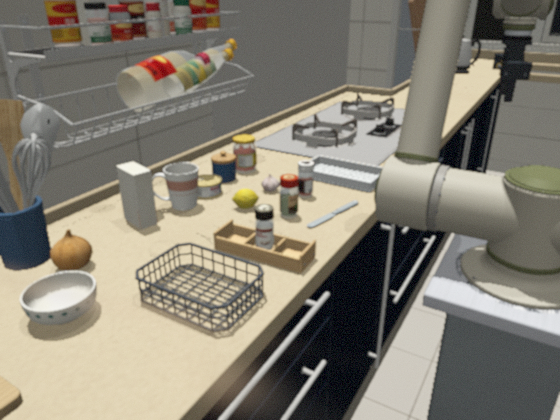

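View pics/top0.png

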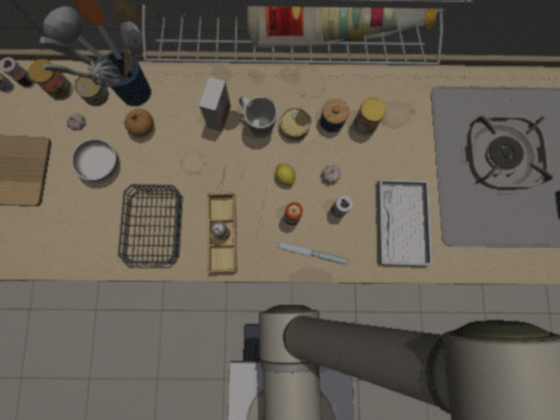

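The top view shows the basket around (150,225), the rack (222,232), the tall red jar (292,213), the short jar (342,206), the lemon (286,174), the garlic (331,174), the knife (280,246) to (347,261) and the tray (404,223), fork on its left side. I'll zoom in on that region.

```bash
cat > h.py <<'E'
import numpy as np, cv2
from scipy.spatial.transform import Rotation as Ro
from workcell import r, eyes
def ray(n,u,v,s=None):
    c=eyes.camera_info(n); d=np.array([(u-c['cx'])/c['fx'],(v-c['cy'])/c['fy'],1.])
    if n=='wrist':
        T=c['tool_from_camera']; q=s['orientation']; R=Ro.from_quat([q[1],q[2],q[3],q[0]]).as_matrix()
        return R@T[:3,3]+s['tool_pos'], R@T[:3,:3]@d
    return -c['R'].T@c['t'], c['R'].T@d
def onplane(n,u,v,z,s=None):
    o,d=ray(n,u,v,s); return (o+d*(z-o[2])/d[2]).round(1)
def tri(a,b):
    A=[];B=[]
    M=np.zeros((3,3));y=np.zeros(3)
    for o,d in(a,b):
        d=d/np.linalg.norm(d);P=np.eye(3)-np.outer(d,d);M+=P;y+=P@o
    return np.linalg.solve(M,y).round(1)
def proj(n,X):
    c=eyes.camera_info(n);p=c['R']@np.array(X)+c['t'];return (c['fx']*p[0]/p[2]+c['cx'],c['fy']*p[1]/p[2]+c['cy'])
E
python3 - <<'E'
from h import *
t=cv2.imread('pics/top0.png')
cv2.imwrite('pics/topA.png',cv2.resize(t[150:290,250:440],None,fx=4.2,fy=4.2,interpolation=cv2.INTER_CUBIC))
cv2.imwrite('pics/topB.png',cv2.resize(t[170:285,110:250],None,fx=5,fy=5,interpolation=cv2.INTER_CUBIC))
E
```

```text
(no output)
```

View pics/topA.png

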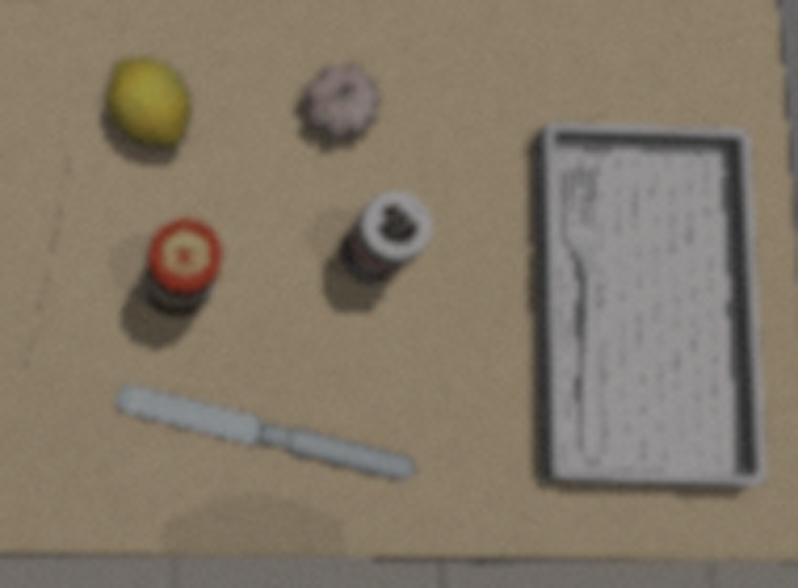

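View pics/topB.png

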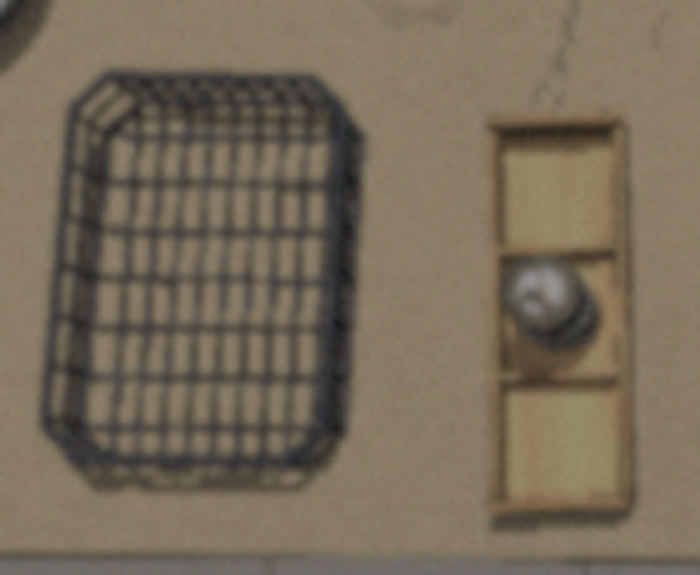

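Run:
```python
from h import *
A=lambda x,y:((x+.5)/4.2-.5+250,(y+.5)/4.2-.5+150)
B=lambda x,y:((x+.5)/5-.5+110,(y+.5)/5-.5+170)
P=lambda c,x,y,z:onplane('top',*c(x,y),z)
for n,c,x,y,z in [('tall',A,185,256,104),('short',A,396,226,96),('garlic',A,342,102,26),('lemon',A,148,102,27),('lemtipA',A,125,65,27),('lemtipB',A,173,140,27),('ktip',A,118,398,5),('khandle',A,414,469,5),('kneck',A,272,435,5),
 ('rackjar',B,547,297,110)]+[('tray',A,*p,30) for p in((543,128),(746,132),(762,482),(544,484))]+[('rack',B,*p,44) for p in((491,122),(626,122),(634,510),(492,508))]+[('bask',B,*p,55) for p in((72,73),(358,75),(350,468),(42,465))]: print(n,P(c,x,y,z))
t=cv2.imread('pics/top0.png');s=cv2.imread('pics/scene0.png')
# colour masks
for im,n,ro in((t,'top',(150,290,250,440)),(s,'scene',(150,230,220,330))):
    h=cv2.cvtColor(im,cv2.COLOR_BGR2HSV)
    for nm,m in(('lemon',cv2.inRange(h,(22,130,60),(34,255,255))),('red',cv2.inRange(h,(0,150,50),(8,255,255))|cv2.inRange(h,(172,150,50),(180,255,255))),('garlic',cv2.inRange(h,(120,10,60),(180,90,255)))):
        k=np.zeros_like(m);k[ro[0]:ro[1],ro[2]:ro[3]]=m[ro[0]:ro[1],ro[2]:ro[3]]
        c=max(cv2.findContours(k,0,2)[0],key=cv2.contourArea,default=None)
        if c is not None and len(c)>4: print(n,nm,cv2.boundingRect(c),cv2.fitEllipse(c))
```

```text
tall [530.3  -1.5 104. ]
short [ 551.8 -130.    96. ]
garlic [ 650.8 -110.1   26. ]
lemon [649.1  18.3  27. ]
lemtipA [674.4  33.6  27. ]
lemtipB [623.3   1.8  27. ]
ktip [455.6  36.4   5. ]
khandle [ 411.5 -155.     5. ]
kneck [432.5 -63.5   5. ]
rackjar [480.8 183.4 110. ]
tray [ 633.3 -241.4   30. ]
tray [ 632.1 -375.1   30. ]
tray [ 403.7 -369.3   30. ]
tray [ 401.2 -231.6   30. ]
rack [585.4 226.1  44. ]
rack [586.2 153.5  44. ]
rack [379.7 143.5  44. ]
rack [380.1 216.9  44. ]
bask [607.3 448.8  55. ]
bask [607.8 296.4  55. ]
bask [399.3 288.8  55. ]
bask [399.4 446.6  55. ]
top lemon (276, 164, 19, 21) ((284.980224609375, 173.9630889892578), (16.416730880737305, 20.760080337524414), 146.46102905273438)
top red (286, 203, 16, 17) ((293.36474609375, 210.8150634765625), (15.53169059753418, 16.296939849853516), 19.39598846435547)
scene lemon (233, 189, 25, 19) ((244.95892333984375, 198.1552734375), (17.571208953857422, 22.2747859954834), 85.84909057617188)
scene red (281, 177, 18, 10) ((288.9578552246094, 181.56430053710938), (10.557483673095703, 18.137046813964844), 92.88015747070312)
```

jog_arm([
  [0.97, -0.72, 0, 0, 0, 0, -1],
  [0.97, -0.72, 0, 0, 0, 0, -1],
  [0.97, -0.72, 0, 0, 0, 0, -1],
  [0.97, -0.72, 0, 0, 0, 0, -1],
  [0.97, -0.72, 0, 0, 0, 0, -1],
  [0.97, -0.72, 0, 0, 0, 0, -1],
  [0.97, -0.72, 0, 0, 0, 0, -1],
  [0.97, -0.72, 0, 0, 0, 0, -1],
  [0.97, -0.72, 0, 0, 0, 0, -1],
  [0.97, -0.72, 0, 0, 0, 0, -1],
  [0.97, -0.72, 0, 0, 0, 0, -1],
  [0.97, -0.72, 0, 0, 0, 0, -1],
  [0.97, -0.72, 0, 0, 0, 0, -1],
  [0.97, -0.72, 0, 0, 0, 0, -1],
  [0.97, -0.72, 0, 0, 0, 0, -1],
  [0.97, -0.72, 0, 0, 0, 0, -1],
  [0.97, -0.72, 0, 0, 0, 0, -1],
  [0.97, -0.72, 0, 0, 0, 0, -1],
  [0.97, -0.72, 0, 0, 0, 0, -1],
  [0.97, -0.72, 0, 0, 0, 0, -1],
])

```text
time_s: 2.1
tool_pos: [517.8, -59.9, 246.5]
orientation: [-0.0, 0.992, 0.128, -0.0]
contact_force: [0.6, 0.3, 0.4]
finger_gap: 88.0
grip_force: 0.0
```

jog_arm([
  [0, 0, 0, 0, 0, 0.87, -1],
  [0, 0, 0, 0, 0, 0.87, -1],
  [0, 0, 0, 0, 0, 0.87, -1],
  [0, 0, 0, 0, 0, 0, -1],
  [0, 0, 0, 0, 0, 0, -1],
])

```text
time_s: 2.6
tool_pos: [517.2, -61.1, 246.6]
orientation: [-0.0, 1.0, 0.024, -0.0]
contact_force: [0.5, -0.7, 0.7]
finger_gap: 88.0
grip_force: 0.0
```

```bash
cat >> h.py <<'E'
def st():
    s=r.observe();q=s['orientation'];R=Ro.from_quat([q[1],q[2],q[3],q[0]]).as_matrix()
    print('t',s['time_s'],'p',s['tool_pos'].round(1),'yaw',round(np.arctan2(R[1,0],R[0,0]),3),'tilt',R[2,:2].round(3),'gap',round(s['finger_gap'],1),'grip',round(float(np.max(s['grip_force'])),1),'F',np.round(s['contact_force'],1));return s
def goto(x,y,z,yaw=None):
    """units needed: turn first, then shift (in axes after the turn)"""
    s=st();q=s['orientation'];R=Ro.from_quat([q[1],q[2],q[3],q[0]]).as_matrix()
    psi=np.arctan2(R[1,0],R[0,0])
    if yaw is None: yaw=psi
    Rt=np.array([[np.cos(yaw),np.sin(yaw),0],[np.sin(yaw),-np.cos(yaw),0],[0,0,-1]])
    rv=Ro.from_matrix(R.T@Rt).as_rotvec()/.08
    print('turn units',rv.round(2),'shift units',((Rt.T@(np.array([x,y,z])-s['tool_pos']))/25).round(2))
E
python3 - <<'E'
from h import *
s=st(); im=eyes.read_camera('wrist'); cv2.imwrite('pics/w1.png',im)
import pickle; pickle.dump((s['tool_pos'],s['orientation']),open('w1.pkl','wb'))
cv2.imwrite('pics/w1b.png',cv2.resize(im,(784,588),interpolation=cv2.INTER_CUBIC))
E
```

```text
t 2.6 p [517.2 -61.1 246.6] yaw 0.049 tilt [-0. -0.] gap 88.0 grip 0.0 F [ 0.5 -0.7  0.7]
```

View pics/w1b.png

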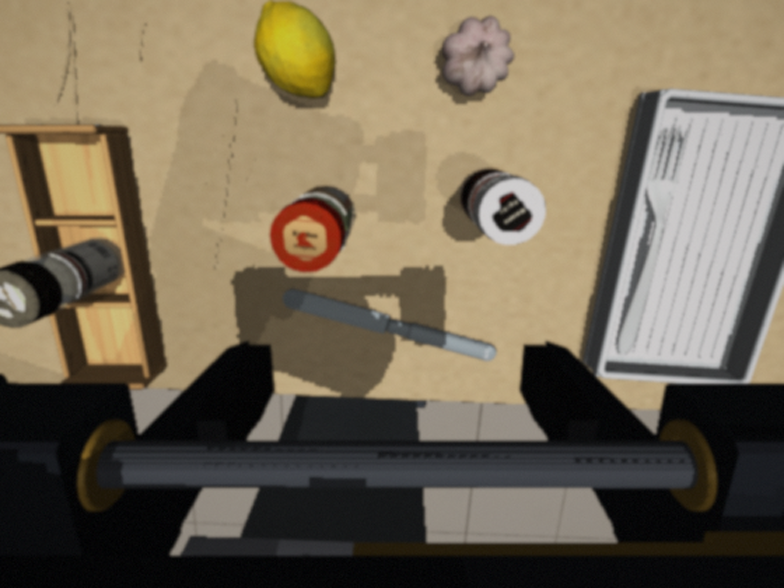

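The wrist view shows the tall jar's lid at (306,236), the short lid at (512,210), the lemon at (295,50) and the garlic at (478,55). The knife runs from its flat blade tip at (290,298) to its thick handle end at (492,352), so the handle is on the right (-y).

Run:
```python
from h import *
import pickle;p,q=pickle.load(open('w1.pkl','rb'));s=dict(tool_pos=p,orientation=q)
for n,x,y,z in [('tall',306,235,104),('short',512,210,96),('garlic',478,55,26),('lemon',295,50,27),('lA',266,5,27),('lB',325,95,27),('ktip',285,296,4),('kneck',392,325,5),('kh',494,353,5),('ktip top',0,0,0),
 ('trayTL',642,92,30),('trayBL',590,374,30),('rackTR',130,126,44),('rackBR',160,384,44)]:
    print(n,onplane('wrist',(x+.5)/1.4-.5,(y+.5)/1.4-.5,z,s))
goto(530,-1,240,0.049)
```

```text
tall [533.4  -4.4 104. ]
short [ 553.9 -132.4   96. ]
garlic [ 652.2 -112.8   26. ]
lemon [649.   16.4  27. ]
lA [676.   35.8  27. ]
lB [620.5  -4.7  27. ]
ktip [456.1  33.7   4. ]
kneck [433.5 -61.5   5. ]
kh [ 410.4 -155.8    5. ]
ktip top [675.9 238.3   0. ]
trayTL [ 633.2 -232.1   30. ]
trayBL [ 406.5 -234.6   30. ]
rackTR [592.4 129.7  44. ]
rackBR [387.3 130.7  44. ]
t 2.65 p [517.2 -61.1 246.6] yaw 0.049 tilt [-0. -0.] gap 88.2 grip 0.0 F [-0.9 -0.7 -0.8]
turn units [-0.    0.   -0.01] shift units [ 0.63 -2.38  0.27]
```

jog_arm([
  [0.23, -0.76, 0, 0, 0, 0, -1],
  [0.23, -0.77, 0, 0, 0, 0, -1],
  [0.23, -0.77, 0, 0, 0, 0, -1],
  [0, 0, 0, 0, 0, 0, -1],
  [0, 0, 1, 0, 0, 0, -1],
  [0, 0, 1, 0, 0, 0, -1],
  [0, 0, 1, 0, 0, 0, -1],
  [0, 0, 1, 0, 0, 0, -1],
  [0, 0, 1, 0, 0, 0, -1],
  [0, 0, 1, 0, 0, 0, -1],
  [0, 0, 0.5, 0, 0, 0, -1],
  [0, 0, 0.5, 0, 0, 0, -1],
  [0, 0, 0, 0, 0, 0, -1],
  [0, 0, 0, 0, 0, 0, -1],
  [0, 0, 0, 0, 0, 0, 0.2],
  [0, 0, 0, 0, 0, 0, 0.2],
  [0, 0, 0, 0, 0, 0, 0.2],
  [0, 0, 0, 0, 0, 0, 0.2],
  [0, 0, 0, 0, 0, 0, 0.2],
  [0, 0, 0, 0, 0, 0, 0.2],
])

```text
time_s: 4.65
tool_pos: [531.8, -2.8, 71.8]
orientation: [0.0, 1.0, 0.024, 0.0]
contact_force: [-0.7, 0.2, 0.4]
finger_gap: 44.0
grip_force: 30.0
```

jog_arm([
  [0, 0, -0.5, 0, 0, 0, 0.2],
  [0, 0, -1, 0, 0, 0, 0.2],
  [0, 0, -1, 0, 0, 0, 0.2],
  [0, 0, -1, 0, 0, 0, 0.2],
  [0, 0, -1, 0, 0, 0, 0.2],
  [0, 0, -1, 0, 0, 0, 0.2],
  [0, 0, -1, 0, 0, 0, 0.2],
  [0, 0, 0, 0, 0, 0, 0.2],
  [0, -1, 0, 0, 0, 0, 0.2],
  [0, -1, 0, 0, 0, 0, 0.2],
  [0, -1, 0, 0, 0, 0, 0.2],
  [0, -1, 0, 0, 0, 0, 0.2],
  [0, 0, 0, 0, 0, 0, 0.2],
  [0, 0, 0, 0, 0, 0, 0.2],
])

```text
time_s: 6.05
tool_pos: [526.8, 97.0, 233.2]
orientation: [0.0, 1.0, 0.024, -0.001]
contact_force: [0.2, -1.1, -1.0]
finger_gap: 44.2
grip_force: 30.0
```

Run:
```python
from h import *
import pickle;p,q=pickle.load(open('w1.pkl','rb'));s=dict(tool_pos=p,orientation=q)
for n,x,y,z in [('R far',130,127,0),('R near',163,382,0)]:
    print(n,onplane('wrist',(x+.5)/1.4-.5,(y+.5)/1.4-.5,z,s))
s=st(); im=eyes.read_camera('wrist'); pickle.dump((s['tool_pos'],s['orientation']),open('w2.pkl','wb'))
cv2.imwrite('pics/w2b.png',cv2.resize(im,(784,588),interpolation=cv2.INTER_CUBIC))
```

```text
R far [591.3 154.    0. ]
R near [362.8 152.    0. ]
t 6.05 p [526.8  97.  233.2] yaw 0.048 tilt [-0.002  0.   ] gap 44.2 grip 30.0 F [ 0.2 -1.1 -1. ]
```

View pics/w2b.png

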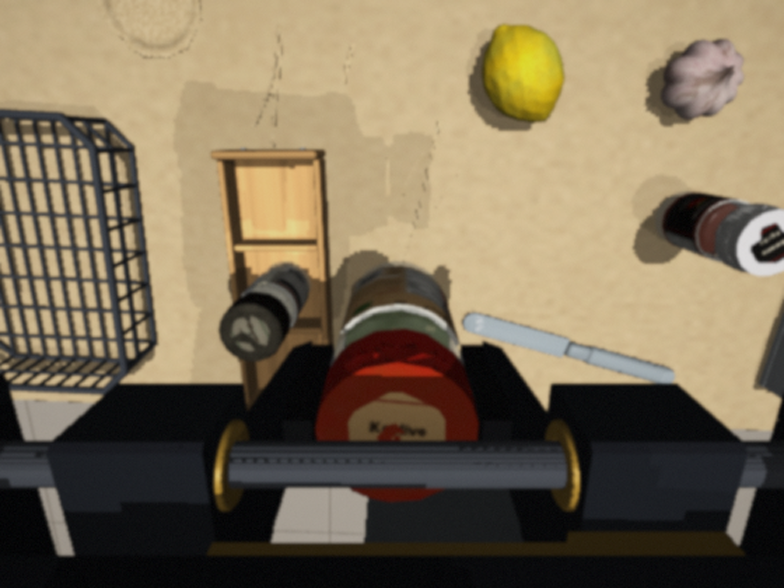

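The wrist view shows the tall jar held, the rack's far end top at (211,153)-(325,151), the far divider top at (233,246)-(320,243), and the basket at left.

Run:
```python
from h import *
import pickle;p,q=pickle.load(open('w2.pkl','rb'));s=dict(tool_pos=p,orientation=q)
W=lambda x,y,z:onplane('wrist',(x+.5)/1.4-.5,(y+.5)/1.4-.5,z,s)
for n,x,y,z in [('end L',211,152,44),('end R',325,150,44),('div L',234,245,32),('div R',319,242,32),('jar',252,332,110)]: print(n,W(x,y,z))
goto(552,187,233,0.047)
```

```text
end L [587.6 226.8  44. ]
end R [592.6 148.7  44. ]
div L [519.8 219.2  32. ]
div R [525.1 155.   32. ]
jar [484.5 184.  110. ]
t 6.1 p [527.   96.5 233.4] yaw 0.047 tilt [-0.001  0.   ] gap 43.9 grip 30.0 F [ 0.1 -0.5 -0.1]
turn units [ 0.    0.02 -0.  ] shift units [ 1.17 -3.57  0.02]
```

jog_arm([
  [0.3, -0.9, 0, 0, 0, 0, 0.2],
  [0.3, -0.9, 0, 0, 0, 0, 0.2],
  [0.3, -0.9, 0, 0, 0, 0, 0.2],
  [0.31, -0.91, 0, 0, 0, 0, 0.2],
  [0, 0, 0, 0, 0, 0, 0.2],
  [0, 0, 0, 0, 0, 0, 0.2],
  [0, 0, 1, 0, 0, 0, 0.2],
  [0, 0, 1, 0, 0, 0, 0.2],
  [0, 0, 1, 0, 0, 0, 0.2],
  [0, 0, 0.5, 0, 0, 0, 0.2],
  [0, 0, 0, 0, 0, 0, 0.2],
  [0, 0, 0, 0, 0, 0, 0.2],
])

```text
time_s: 7.3
tool_pos: [553.6, 188.1, 147.7]
orientation: [-0.0, 1.0, 0.023, 0.001]
contact_force: [0.9, 0.6, -0.3]
finger_gap: 44.2
grip_force: 30.0
```

Run:
```python
from h import *
goto(553,188,81,0.047)
```

```text
t 7.3 p [553.6 188.1 147.7] yaw 0.046 tilt [ 0.001 -0.   ] gap 44.2 grip 30.0 F [ 0.9  0.6 -0.3]
turn units [-0.   -0.02 -0.01] shift units [-0.02  0.    2.67]
```

jog_arm([
  [0, 0, 0.6, 0, 0, 0, 0.2],
  [0, 0, 0.6, 0, 0, 0, 0.2],
  [0, 0, 0.6, 0, 0, 0, 0.2],
  [0, 0, 0.4, 0, 0, 0, 0.2],
  [0, 0, 0.2, 0, 0, 0, 0.2],
  [0, 0, 0.15, 0, 0, 0, 0.2],
  [0, 0, 0.1, 0, 0, 0, 0.2],
  [0, 0, 0, 0, 0, 0, 0.2],
  [0, 0, 0, 0, 0, 0, 0.2],
])

```text
time_s: 8.2
tool_pos: [553.3, 188.7, 80.9]
orientation: [-0.0, 1.0, 0.024, 0.0]
contact_force: [-0.2, 0.1, -0.9]
finger_gap: 44.0
grip_force: 30.0
```

jog_arm([
  [0, 0, 0.04, 0, 0, 0, 0.2],
  [0, 0, 0, 0, 0, 0, 0.2],
  [0, 0, 0, 0, 0, 0, -0.3],
  [0, 0, 0, 0, 0, 0, -0.5],
  [0, 0, 0, 0, 0, 0, -0.7],
  [0, 0, 0, 0, 0, 0, -0.7],
  [0, 0, -0.5, 0, 0, 0, -0.7],
  [0, 0, -0.8, 0, 0, 0, -0.7],
  [0, 0, -1, 0, 0, 0, -0.7],
  [0, 0, -1, 0, 0, 0, -1],
  [0, 0, -1, 0, 0, 0, -1],
  [0, 0, -1, 0, 0, 0, -1],
  [0, 0, -0.7, 0, 0, 0, -1],
])

```text
time_s: 9.5
tool_pos: [553.2, 188.7, 232.4]
orientation: [-0.0, 1.0, 0.024, 0.001]
contact_force: [-0.3, 0.2, 0.8]
finger_gap: 87.9
grip_force: 0.0
```

Run:
```python
from h import *
goto(553,-131,66,0.047)
cv2.imwrite('pics/s2.png',eyes.read_camera('scene'))
```

```text
t 9.5 p [553.2 188.7 232.4] yaw 0.047 tilt [ 0.003 -0.   ] gap 87.9 grip 0.0 F [-0.3  0.2  0.8]
turn units [-0.   -0.04  0.  ] shift units [-0.61 12.77  6.65]
```

jog_arm([
  [-0.04, 0.91, 0, 0, 0, 0, -1],
  [-0.04, 0.91, 0, 0, 0, 0, -1],
  [-0.04, 0.91, 0, 0, 0, 0, -1],
  [-0.04, 0.91, 0, 0, 0, 0, -1],
  [-0.04, 0.91, 0, 0, 0, 0, -1],
  [-0.04, 0.91, 0, 0, 0, 0, -1],
  [-0.04, 0.91, 0, 0, 0, 0, -1],
  [-0.04, 0.91, 0, 0, 0, 0, -1],
  [-0.04, 0.91, 0, 0, 0, 0, -1],
  [-0.04, 0.91, 0, 0, 0, 0, -1],
  [-0.04, 0.91, 0, 0, 0, 0, -1],
  [-0.04, 0.91, 0, 0, 0, 0, -1],
  [-0.04, 0.91, 0, 0, 0, 0, -1],
  [-0.04, 0.92, 0, 0, 0, 0, -1],
  [0, 0, 0, 0, 0, 0, -1],
  [0, 0, 1, 0, 0, 0, -1],
  [0, 0, 1, 0, 0, 0, -1],
  [0, 0, 0, 0, 0, 0, -1],
  [0, 0, 0, 0, 0, 0, -1],
])

```text
time_s: 11.45
tool_pos: [554.2, -129.8, 180.2]
orientation: [-0.0, 1.0, 0.024, 0.0]
contact_force: [0.1, 0.1, 0.2]
finger_gap: 88.0
grip_force: 0.0
```

Run:
```python
from h import *
goto(553,-131,66,0.047)
```

```text
t 11.45 p [ 554.2 -129.8  180.2] yaw 0.048 tilt [ 0. -0.] gap 88.0 grip 0.0 F [0.1 0.1 0.2]
turn units [-0.   -0.    0.01] shift units [-0.05  0.04  4.57]
```

View pics/s2.png

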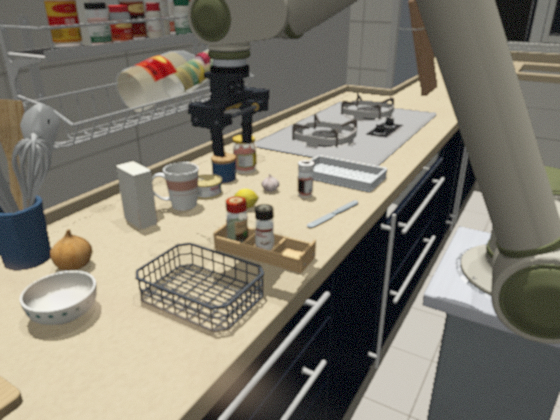

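The scene view shows the tall jar upright in the far bay at (236,218), with the rack jar undisturbed at (264,228). Next I grasp the short jar.

jog_arm([
  [-0.05, 0.04, 0.9, 0, 0, 0, -1],
  [0, 0, 0.9, 0, 0, 0, -1],
  [0, 0, 0.9, 0, 0, 0, -1],
  [0, 0, 0.9, 0, 0, 0, -1],
  [0, 0, 0.6, 0, 0, 0, -1],
  [0, 0, 0.37, 0, 0, 0, -1],
  [0, 0, 0, 0, 0, 0, -1],
  [0, 0, 0, 0, 0, 0, 0.3],
  [0, 0, 0, 0, 0, 0, 0.3],
  [0, 0, 0, 0, 0, 0, 0.3],
  [0, 0, 0, 0, 0, 0, 0.3],
  [0, 0, 0, 0, 0, 0, 0.3],
  [0, 0, 0, 0, 0, 0, 0.3],
  [0, 0, -0.5, 0, 0, 0, 0.3],
  [0, 0, -1, 0, 0, 0, 0.3],
  [0, 0, -1, 0, 0, 0, 0.3],
  [0, 0, -1, 0, 0, 0, 0.3],
  [0, 0, -1, 0, 0, 0, 0.3],
  [0, 0, -1, 0, 0, 0, 0.3],
  [0, 0, -1, 0, 0, 0, 0.3],
])

```text
time_s: 13.45
tool_pos: [552.6, -131.3, 229.6]
orientation: [0.0, 1.0, 0.024, 0.0]
contact_force: [0.0, -0.1, -1.7]
finger_gap: 41.7
grip_force: 29.7
```

Run:
```python
from h import *
goto(416.7,181.7,228,0.047)
```

```text
t 13.45 p [ 552.6 -131.3  229.6] yaw 0.047 tilt [0. 0.] gap 41.7 grip 29.7 F [ 0.  -0.1 -1.7]
turn units [ 0. -0.  0.] shift units [ -4.84 -12.76   0.06]
```

jog_arm([
  [-0.34, -0.91, 0, 0, 0, 0, 0.3],
  [-0.34, -0.91, 0, 0, 0, 0, 0.3],
  [-0.34, -0.91, 0, 0, 0, 0, 0.3],
  [-0.34, -0.91, 0, 0, 0, 0, 0.3],
  [-0.34, -0.91, 0, 0, 0, 0, 0.3],
  [-0.34, -0.91, 0, 0, 0, 0, 0.3],
  [-0.35, -0.91, 0, 0, 0, 0, 0.3],
  [-0.35, -0.91, 0, 0, 0, 0, 0.3],
  [-0.35, -0.91, 0, 0, 0, 0, 0.3],
  [-0.35, -0.91, 0, 0, 0, 0, 0.3],
  [-0.35, -0.91, 0, 0, 0, 0, 0.3],
  [-0.35, -0.91, 0, 0, 0, 0, 0.3],
  [-0.35, -0.91, 0, 0, 0, 0, 0.3],
  [-0.35, -0.92, 0, 0, 0, 0, 0.3],
  [0, 0, 0, 0, 0, 0, 0.3],
  [0, 0, 0, 0, 0, 0, 0.3],
  [0, 0, 1, 0, 0, 0, 0.3],
  [0, 0, 1, 0, 0, 0, 0.3],
  [0, 0, 0, 0, 0, 0, 0.3],
  [0, 0, 0, 0, 0, 0, 0.3],
])

```text
time_s: 15.45
tool_pos: [417.6, 180.7, 178.4]
orientation: [0.0, 1.0, 0.023, 0.0]
contact_force: [0.2, 0.3, -0.4]
finger_gap: 41.4
grip_force: 29.7
```

Run:
```python
from h import *
goto(416.7,181.7,75,0.047)
s=st()
im=eyes.read_camera('wrist')
import pickle; pickle.dump((s['tool_pos'],s['orientation']),open('w3.pkl','wb'))
cv2.imwrite('pics/w3b.png',cv2.resize(im,(784,588),interpolation=cv2.INTER_CUBIC))
```

```text
t 15.45 p [417.6 180.7 178.4] yaw 0.046 tilt [0. 0.] gap 41.4 grip 29.7 F [ 0.2  0.3 -0.4]
turn units [ 0.   -0.   -0.01] shift units [-0.03 -0.04  4.14]
t 15.45 p [417.6 180.7 178.4] yaw 0.046 tilt [0. 0.] gap 41.4 grip 29.7 F [ 0.2  0.3 -0.4]
```

View pics/w3b.png

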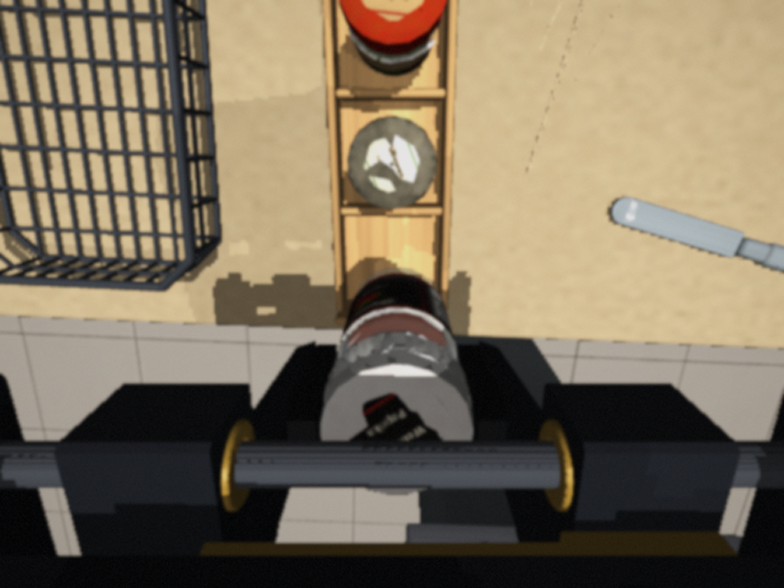

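The view shows the rack dividers at about (391,93) and (391,210), and the held jar over the near bay.

Run:
```python
from h import *
import pickle;p,q=pickle.load(open('w3.pkl','rb'));s=dict(tool_pos=p,orientation=q)
W=lambda x,y,z:onplane('wrist',(x+.5)/1.4-.5,(y+.5)/1.4-.5,z,s)
for n,x,y,z in [('far divL',337,93,32),('R',445,91,32),('near div L',342,210,32),('R',442,208,32),('jar',391,161,110)]: print(n,W(x,y,z))
```

```text
far divL [517.2 218.9  32. ]
R [521.1 157.   32. ]
near div L [450.  215.4  32. ]
R [454.  153.6  32. ]
jar [484.6 185.6 110. ]
```

jog_arm([
  [0, -0.06, 0.7, 0, 0, 0, 0.3],
  [0, 0, 0.8, 0, 0, 0, 0.3],
  [0, 0, 0.8, 0, 0, 0, 0.3],
  [0, 0, 0.8, 0, 0, 0, 0.3],
  [0, 0, 0.5, 0, 0, 0, 0.3],
  [0, 0, 0.25, 0, 0, 0, 0.3],
  [0, 0, 0.15, 0, 0, 0, 0.3],
  [0, 0, 0.1, 0, 0, 0, 0.3],
  [0, 0, 0, 0, 0, 0, 0.3],
  [0, 0, 0, 0, 0, 0, 0.3],
])

```text
time_s: 16.5
tool_pos: [417.3, 182.8, 75.7]
orientation: [-0.0, 1.0, 0.024, 0.0]
contact_force: [0.5, 0.5, -1.7]
finger_gap: 41.8
grip_force: 29.7
```

jog_arm([
  [0, 0, 0.04, 0, 0, 0, 0.3],
  [0, 0, 0, 0, 0, 0, 0.3],
  [0, 0, 0, 0, 0, 0, -0.3],
  [0, 0, 0, 0, 0, 0, -0.5],
  [0, 0, 0, 0, 0, 0, -0.7],
  [0, 0, 0, 0, 0, 0, -0.7],
  [0, 0, -0.5, 0, 0, 0, -0.7],
  [0, 0, -0.8, 0, 0, 0, -0.7],
  [0, 0, -1, 0, 0, 0, -0.7],
  [0, 0, -1, 0, 0, 0, -1],
  [0, 0, -1, 0, 0, 0, -1],
  [0, 0, -1, 0, 0, 0, -1],
  [0, 0, -0.7, 0, 0, 0, -1],
])

```text
time_s: 17.8
tool_pos: [417.1, 182.8, 225.9]
orientation: [-0.0, 1.0, 0.024, 0.001]
contact_force: [-0.5, -1.1, -0.7]
finger_gap: 88.0
grip_force: 0.0
```

Run:
```python
from h import *
goto(649,17,200,0.53)
goto(649,17,200,0.047)
cv2.imwrite('pics/s3.png',eyes.read_camera('scene'))
```

```text
t 17.8 p [417.1 182.8 225.9] yaw 0.047 tilt [ 0.002 -0.   ] gap 88.0 grip 0.0 F [-0.5 -1.1 -0.7]
turn units [ 0.   -0.02 -6.04] shift units [ 4.65 10.41  1.04]
t 17.8 p [417.1 182.8 225.9] yaw 0.047 tilt [ 0.002 -0.   ] gap 88.0 grip 0.0 F [-0.5 -1.1 -0.7]
turn units [-0.   -0.02  0.  ] shift units [8.95 7.06 1.04]
```

jog_arm([
  [0, 0, 0, 0, 0, -0.95, -1],
  [0, 0, 0, 0, 0, -0.95, -1],
  [0, 0, 0, 0, 0, -0.95, -1],
  [0, 0, 0, 0, 0, -0.95, -1],
  [0, 0, 0, 0, 0, -0.95, -1],
  [0, 0, 0, 0, 0, -0.95, -1],
  [0, 0, 0, 0, 0, -0.95, -1],
  [0.34, 0.88, 0, 0, 0, 0, -1],
  [0.34, 0.88, 0, 0, 0, 0, -1],
  [0.34, 0.88, 0, 0, 0, 0, -1],
  [0.34, 0.88, 0, 0, 0, 0, -1],
  [0.34, 0.88, 0, 0, 0, 0, -1],
  [0.34, 0.88, 0, 0, 0, 0, -1],
  [0.34, 0.88, 0, 0, 0, 0, -1],
  [0.34, 0.89, 0, 0, 0, 0, -1],
  [0.35, 0.89, 0, 0, 0, 0, -1],
  [0.35, 0.89, 0, 0, 0, 0, -1],
  [0.35, 0.89, 0, 0, 0, 0, -1],
  [0.35, 0.89, 0, 0, 0, 0, -1],
  [0, 0, 1, 0, 0, 0, -1],
])

```text
time_s: 19.85
tool_pos: [651.0, 15.1, 200.2]
orientation: [0.001, 0.959, 0.285, 0.003]
contact_force: [-1.3, 0.2, -0.6]
finger_gap: 88.2
grip_force: 0.0
```

jog_arm([
  [0, 0, 1, 0, 0, 0, -1],
  [0, 0, 1, 0, 0, 0, -1],
  [0, 0, 1, 0, 0, 0, -1],
  [0, 0, 0, 0, 0, 0, -1],
  [0, 0, 0, 0, 0, 0, -1],
])

```text
time_s: 20.35
tool_pos: [648.4, 17.1, 124.3]
orientation: [-0.0, 0.958, 0.285, -0.0]
contact_force: [0.5, 0.9, 0.4]
finger_gap: 87.8
grip_force: 0.0
```

Run:
```python
from h import *
goto(649,17,19,0.58)
```

```text
t 20.35 p [648.4  17.1 124.3] yaw 0.579 tilt [-0. -0.] gap 87.8 grip 0.0 F [0.5 0.9 0.4]
turn units [-0.    0.   -0.01] shift units [0.02 0.02 4.21]
```

jog_arm([
  [0, 0, 0.9, 0, 0, 0, -1],
  [0, 0, 0.9, 0, 0, 0, -1],
  [0, 0, 0.9, 0, 0, 0, -1],
  [0, 0, 0.7, 0, 0, 0, -1],
  [0, 0, 0.5, 0, 0, 0, -1],
  [0, 0, 0.3, 0, 0, 0, -1],
  [0, 0, 0, 0, 0, 0, -1],
  [0, 0, 0, 0, 0, 0, 0.1],
  [0, 0, 0, 0, 0, 0, 0.1],
  [0, 0, 0, 0, 0, 0, 0.1],
  [0, 0, 0, 0, 0, 0, 0.1],
  [0, 0, 0, 0, 0, 0, 0.1],
  [0, 0, -0.4, 0, 0, 0, 0.1],
  [0, 0, -0.7, 0, 0, 0, 0.1],
  [0, 0, -1, 0, 0, 0, 0.1],
  [0, 0, -1, 0, 0, 0, 0.1],
  [0, 0, -1, 0, 0, 0, 0.1],
  [0, 0, -1, 0, 0, 0, 0.1],
  [0, 0, -1, 0, 0, 0, 0.1],
])

```text
time_s: 22.25
tool_pos: [648.1, 17.1, 173.5]
orientation: [0.0, 0.958, 0.285, 0.0]
contact_force: [1.2, -0.3, -1.5]
finger_gap: 50.7
grip_force: 30.0
```

Run:
```python
from h import *
goto(555,371,174,0.03)
goto(555,371,174,0.579)
```

```text
t 22.25 p [648.1  17.1 173.5] yaw 0.579 tilt [0. 0.] gap 50.7 grip 30.0 F [ 1.2 -0.3 -1.5]
turn units [ 0.   -0.    6.86] shift units [ -3.3  -14.26  -0.02]
t 22.25 p [648.1  17.1 173.5] yaw 0.579 tilt [0. 0.] gap 50.7 grip 30.0 F [ 1.2 -0.3 -1.5]
turn units [ 0. -0.  0.] shift units [  4.63 -13.89  -0.02]
```

jog_arm([
  [0, 0, 0, 0, 0, 0.86, 0.1],
  [0, 0, 0, 0, 0, 0.86, 0.1],
  [0, 0, 0, 0, 0, 0.86, 0.1],
  [0, 0, 0, 0, 0, 0.86, 0.1],
  [0, 0, 0, 0, 0, 0.86, 0.1],
  [0, 0, 0, 0, 0, 0.86, 0.1],
  [0, 0, 0, 0, 0, 0.85, 0.1],
  [0, 0, 0, 0, 0, 0.85, 0.1],
  [-0.22, -0.95, 0, 0, 0, 0, 0.1],
  [-0.22, -0.95, 0, 0, 0, 0, 0.1],
  [-0.22, -0.95, 0, 0, 0, 0, 0.1],
  [-0.22, -0.95, 0, 0, 0, 0, 0.1],
  [-0.22, -0.95, 0, 0, 0, 0, 0.1],
  [-0.22, -0.95, 0, 0, 0, 0, 0.1],
  [-0.22, -0.95, 0, 0, 0, 0, 0.1],
  [-0.22, -0.95, 0, 0, 0, 0, 0.1],
  [-0.22, -0.95, 0, 0, 0, 0, 0.1],
  [-0.22, -0.95, 0, 0, 0, 0, 0.1],
  [-0.22, -0.95, 0, 0, 0, 0, 0.1],
  [-0.22, -0.95, 0, 0, 0, 0, 0.1],
])

```text
time_s: 24.25
tool_pos: [573.3, 300.9, 172.4]
orientation: [-0.0, 1.0, 0.015, 0.0]
contact_force: [0.0, -1.0, -0.9]
finger_gap: 50.6
grip_force: 30.0
```

jog_arm([
  [-0.22, -0.95, 0, 0, 0, 0, 0.1],
  [-0.22, -0.95, 0, 0, 0, 0, 0.1],
  [-0.22, -0.95, 0, 0, 0, 0, 0.1],
  [0, 0, 0, 0, 0, 0, 0.1],
  [0, 0, 1, 0, 0, 0, 0.1],
  [0, 0, 1, 0, 0, 0, 0.1],
  [0, 0, 0, 0, 0, 0, 0.1],
  [0, 0, 0, 0, 0, 0, 0.1],
])

```text
time_s: 25.05
tool_pos: [555.5, 370.1, 122.6]
orientation: [0.0, 1.0, 0.015, 0.0]
contact_force: [-0.0, 0.2, 0.4]
finger_gap: 50.5
grip_force: 30.0
```

Run:
```python
from h import *
goto(554,371,27,0.03)
cv2.imwrite('pics/w4.png',np.hstack([eyes.read_camera('wrist')[:,:400],eyes.read_camera('top')[130:300,100:400].repeat(1,0) if 0 else cv2.resize(eyes.read_camera('top')[150:290,100:260],(400,420))]))
```

```text
t 25.05 p [555.5 370.1 122.6] yaw 0.03 tilt [0. 0.] gap 50.5 grip 30.0 F [-0.   0.2  0.4]
turn units [ 0. -0. -0.] shift units [-0.06 -0.04  3.82]
```

View pics/w4.png

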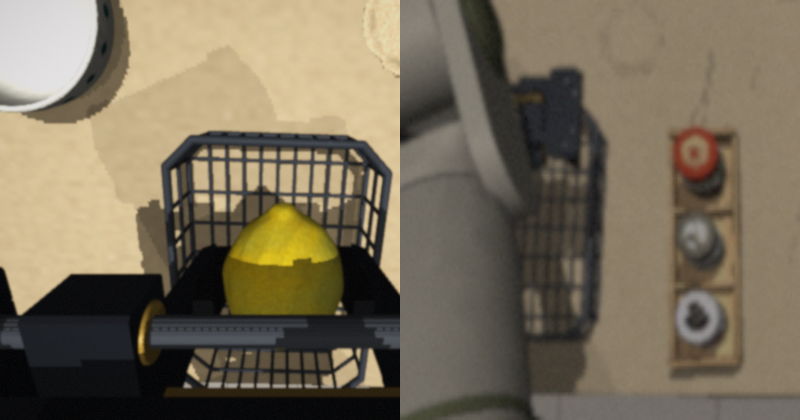

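The view shows the lemon centred over the basket's far half, and all three jars standing in their bays.

jog_arm([
  [-0.06, -0.04, 0.7, 0, 0, 0, 0.1],
  [0, 0, 0.8, 0, 0, 0, 0.1],
  [0, 0, 0.8, 0, 0, 0, 0.1],
  [0, 0, 0.6, 0, 0, 0, 0.1],
  [0, 0, 0.4, 0, 0, 0, 0.1],
  [0, 0, 0.25, 0, 0, 0, 0.1],
  [0, 0, 0.2, 0, 0, 0, 0.1],
  [0, 0, 0.1, 0, 0, 0, 0.1],
  [0, 0, 0, 0, 0, 0, 0.1],
])

```text
time_s: 26.05
tool_pos: [553.8, 371.7, 25.9]
orientation: [-0.0, 1.0, 0.015, 0.0]
contact_force: [0.7, -0.0, 0.0]
finger_gap: 50.7
grip_force: 30.0
```

jog_arm([
  [0, 0, 0.04, 0, 0, 0, 0.1],
  [0, 0, 0, 0, 0, 0, -0.2],
  [0, 0, 0, 0, 0, 0, -0.3],
  [0, 0, 0, 0, 0, 0, -0.45],
  [0, 0, 0, 0, 0, 0, -0.55],
  [0, 0, 0, 0, 0, 0, -0.55],
  [0, 0, -0.4, 0, 0, 0, -0.55],
  [0, 0, -0.8, 0, 0, 0, -0.55],
  [0, 0, -1, 0, 0, 0, -0.55],
  [0, 0, -1, 0, 0, 0, -0.7],
  [0, 0, -1, 0, 0, 0, -1],
  [0, 0, -1, 0, 0, 0, -1],
  [0, 0, -0.8, 0, 0, 0, -1],
])

```text
time_s: 27.35
tool_pos: [553.7, 371.7, 177.1]
orientation: [-0.0, 1.0, 0.015, 0.001]
contact_force: [-0.3, 0.6, 0.2]
finger_gap: 87.8
grip_force: 0.0
```

Run:
```python
from h import *
goto(651.5,-111.5,14,0.03)
```

```text
t 27.35 p [553.7 371.7 177.1] yaw 0.03 tilt [ 0.002 -0.001] gap 87.8 grip 0.0 F [-0.3  0.6  0.2]
turn units [-0.01 -0.02  0.  ] shift units [ 3.33 19.44  6.52]
```

jog_arm([
  [0.17, 0.97, 0, 0, 0, 0, -1],
  [0.17, 0.97, 0, 0, 0, 0, -1],
  [0.17, 0.97, 0, 0, 0, 0, -1],
  [0.17, 0.97, 0, 0, 0, 0, -1],
  [0.17, 0.97, 0, 0, 0, 0, -1],
  [0.17, 0.97, 0, 0, 0, 0, -1],
  [0.17, 0.97, 0, 0, 0, 0, -1],
  [0.17, 0.97, 0, 0, 0, 0, -1],
  [0.17, 0.97, 0, 0, 0, 0, -1],
  [0.17, 0.97, 0, 0, 0, 0, -1],
  [0.17, 0.97, 0, 0, 0, 0, -1],
  [0.17, 0.97, 0, 0, 0, 0, -1],
  [0.17, 0.97, 0, 0, 0, 0, -1],
  [0.17, 0.97, 0, 0, 0, 0, -1],
  [0.17, 0.97, 0, 0, 0, 0, -1],
  [0.17, 0.97, 0, 0, 0, 0, -1],
  [0.17, 0.97, 0, 0, 0, 0, -1],
  [0.17, 0.97, 0, 0, 0, 0, -1],
  [0.17, 0.97, 0, 0, 0, 0, -1],
  [0.17, 0.97, 0, 0, 0, 0, -1],
])

```text
time_s: 29.35
tool_pos: [653.3, -111.6, 175.4]
orientation: [0.0, 1.0, 0.015, 0.0]
contact_force: [-0.3, 0.0, 0.2]
finger_gap: 87.7
grip_force: 0.0
```

jog_arm([
  [0, 0, 1, 0, 0, 0, -1],
  [0, 0, 1, 0, 0, 0, -1],
  [0, 0, 1, 0, 0, 0, -1],
  [0, 0, 0, 0, 0, 0, -1],
  [0, 0, 0, 0, 0, 0, -1],
])

```text
time_s: 29.85
tool_pos: [653.5, -110.7, 100.6]
orientation: [0.0, 1.0, 0.015, 0.0]
contact_force: [0.6, -0.1, -0.2]
finger_gap: 88.1
grip_force: 0.0
```

Run:
```python
from h import *
goto(651.5,-111.5,14,0.03)
```

```text
t 29.85 p [ 653.5 -110.7  100.6] yaw 0.03 tilt [0.001 0.   ] gap 88.1 grip 0.0 F [ 0.6 -0.1 -0.2]
turn units [ 0.   -0.01  0.  ] shift units [-0.08  0.03  3.47]
```

jog_arm([
  [-0.08, 0.03, 0.8, 0, 0, 0, -1],
  [0, 0, 0.9, 0, 0, 0, -1],
  [0, 0, 0.8, 0, 0, 0, -1],
  [0, 0, 0.5, 0, 0, 0, -1],
  [0, 0, 0.3, 0, 0, 0, -1],
  [0, 0, 0.17, 0, 0, 0, -1],
  [0, 0, 0, 0, 0, 0, -1],
  [0, 0, 0, 0, 0, 0, 0.1],
  [0, 0, 0, 0, 0, 0, 0.1],
  [0, 0, 0, 0, 0, 0, 0.1],
  [0, 0, 0, 0, 0, 0, 0.1],
  [0, 0, 0, 0, 0, 0, 0.1],
  [0, 0, -0.4, 0, 0, 0, 0.1],
  [0, 0, -0.7, 0, 0, 0, 0.1],
  [0, 0, -1, 0, 0, 0, 0.1],
  [0, 0, -1, 0, 0, 0, 0.1],
  [0, 0, -1, 0, 0, 0, 0.1],
  [0, 0, -1, 0, 0, 0, 0.1],
  [0, 0, -1, 0, 0, 0, 0.1],
])

```text
time_s: 31.75
tool_pos: [651.1, -111.3, 167.1]
orientation: [0.0, 1.0, 0.015, 0.0]
contact_force: [-0.2, -0.3, -0.4]
finger_gap: 48.3
grip_force: 29.7
```

Run:
```python
from h import *
goto(454,368,170,0.03)
```

```text
t 31.75 p [ 651.1 -111.3  167.1] yaw 0.03 tilt [0.001 0.   ] gap 48.3 grip 29.7 F [-0.2 -0.3 -0.4]
turn units [ 0.   -0.01  0.  ] shift units [ -7.3  -19.4   -0.11]
```

jog_arm([
  [-0.36, -0.97, 0, 0, 0, 0, 0.1],
  [-0.36, -0.97, 0, 0, 0, 0, 0.1],
  [-0.36, -0.97, 0, 0, 0, 0, 0.1],
  [-0.36, -0.97, 0, 0, 0, 0, 0.1],
  [-0.36, -0.97, 0, 0, 0, 0, 0.1],
  [-0.36, -0.97, 0, 0, 0, 0, 0.1],
  [-0.36, -0.97, 0, 0, 0, 0, 0.1],
  [-0.36, -0.97, 0, 0, 0, 0, 0.1],
  [-0.36, -0.97, 0, 0, 0, 0, 0.1],
  [-0.36, -0.97, 0, 0, 0, 0, 0.1],
  [-0.37, -0.97, 0, 0, 0, 0, 0.1],
  [-0.37, -0.97, 0, 0, 0, 0, 0.1],
  [-0.37, -0.97, 0, 0, 0, 0, 0.1],
  [-0.37, -0.97, 0, 0, 0, 0, 0.1],
  [-0.37, -0.97, 0, 0, 0, 0, 0.1],
  [-0.37, -0.97, 0, 0, 0, 0, 0.1],
  [-0.37, -0.97, 0, 0, 0, 0, 0.1],
  [-0.37, -0.97, 0, 0, 0, 0, 0.1],
  [-0.37, -0.97, 0, 0, 0, 0, 0.1],
  [-0.37, -0.97, 0, 0, 0, 0, 0.1],
])

```text
time_s: 33.75
tool_pos: [453.6, 368.8, 166.1]
orientation: [-0.0, 1.0, 0.015, 0.0]
contact_force: [0.4, -0.4, -0.4]
finger_gap: 48.5
grip_force: 29.7
```

jog_arm([
  [0, 0, 0, 0, 0, 0, 0.1],
  [0, 0, 0.9, 0, 0, 0, 0.1],
  [0, 0, 1, 0, 0, 0, 0.1],
  [0, 0, 0, 0, 0, 0, 0.1],
  [0, 0, 0, 0, 0, 0, 0.1],
])

```text
time_s: 34.25
tool_pos: [454.6, 367.5, 118.6]
orientation: [-0.0, 1.0, 0.015, 0.0]
contact_force: [-0.8, 0.5, -0.1]
finger_gap: 48.2
grip_force: 29.7
```

Run:
```python
from h import *
goto(454,368,21,0.03)
cv2.imwrite('pics/w5.png',eyes.read_camera('wrist'))
```

```text
t 34.25 p [454.6 367.5 118.6] yaw 0.03 tilt [ 0. -0.] gap 48.2 grip 29.7 F [-0.8  0.5 -0.1]
turn units [-0. -0. -0.] shift units [-0.02 -0.02  3.9 ]
```

View pics/w5.png

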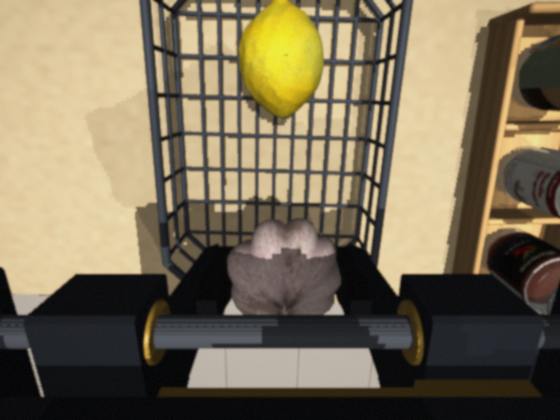

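The lemon lies in the far half of the basket at (282,55), and the garlic is held over the near half. I'll lower it.

jog_arm([
  [0, 0, 0.7, 0, 0, 0, 0.1],
  [0, 0, 0.8, 0, 0, 0, 0.1],
  [0, 0, 0.8, 0, 0, 0, 0.1],
  [0, 0, 0.6, 0, 0, 0, 0.1],
  [0, 0, 0.4, 0, 0, 0, 0.1],
  [0, 0, 0.25, 0, 0, 0, 0.1],
  [0, 0, 0.2, 0, 0, 0, 0.1],
  [0, 0, 0.13, 0, 0, 0, 0.1],
  [0, 0, 0, 0, 0, 0, 0.1],
  [0, 0, 0, 0, 0, 0, -0.1],
  [0, 0, 0, 0, 0, 0, -0.2],
  [0, 0, 0, 0, 0, 0, -0.35],
  [0, 0, 0, 0, 0, 0, -0.5],
  [0, 0, 0, 0, 0, 0, -0.5],
  [0, 0, -0.4, 0, 0, 0, -0.5],
  [0, 0, -0.8, 0, 0, 0, -0.5],
  [0, 0, -1, 0, 0, 0, -0.5],
  [0, 0, -1, 0, 0, 0, -0.5],
  [0, 0, -1, 0, 0, 0, -0.5],
  [0, 0, -1, 0, 0, 0, -0.5],
])

```text
time_s: 36.3
tool_pos: [454.0, 367.8, 152.6]
orientation: [-0.0, 1.0, 0.015, 0.0]
contact_force: [0.3, -0.7, 0.0]
finger_gap: 66.2
grip_force: 0.0
```

Run:
```python
from h import *
goto(427,-87.5,150,0.03)
goto(427,-87.5,10,1.34)
```

```text
t 36.3 p [454.  367.8 152.6] yaw 0.03 tilt [ 0.001 -0.   ] gap 66.2 grip 0.0 F [ 0.3 -0.7  0. ]
turn units [-0.   -0.01  0.  ] shift units [-1.63 18.17  0.1 ]
t 36.3 p [454.  367.8 152.6] yaw 0.03 tilt [ 0.001 -0.   ] gap 66.2 grip 0.0 F [ 0.3 -0.7  0. ]
turn units [ 0.000e+00 -1.000e-02 -1.637e+01] shift units [-17.98   3.11   5.7 ]
```

jog_arm([
  [0, 0, -1, 0, 0, 0, -0.5],
  [-0.09, 0.96, 0, 0, 0, 0, -0.5],
  [-0.09, 0.96, 0, 0, 0, 0, -0.5],
  [-0.09, 0.96, 0, 0, 0, 0, -0.5],
  [-0.09, 0.96, 0, 0, 0, 0, -0.5],
  [-0.09, 0.96, 0, 0, 0, 0, -0.5],
  [-0.09, 0.96, 0, 0, 0, 0, -0.5],
  [-0.09, 0.96, 0, 0, 0, 0, -0.5],
  [-0.09, 0.96, 0, 0, 0, 0, -0.5],
  [-0.09, 0.96, 0, 0, 0, 0, -0.5],
  [-0.09, 0.96, 0, 0, 0, 0, -0.5],
  [-0.09, 0.96, 0, 0, 0, 0, -0.5],
  [-0.09, 0.96, 0, 0, 0, 0, -0.5],
  [-0.09, 0.96, 0, 0, 0, 0, -0.5],
  [-0.09, 0.96, 0, 0, 0, 0, -0.5],
  [-0.09, 0.96, 0, 0, 0, 0, -0.5],
  [-0.09, 0.95, 0, 0, 0, 0, -0.5],
  [-0.08, 0.95, 0, 0, 0, 0, -0.5],
  [-0.08, 0.95, 0, 0, 0, 0, -0.5],
  [-0.08, 0.95, 0, 0, 0, 0, -0.5],
])

```text
time_s: 38.3
tool_pos: [425.7, -89.2, 176.5]
orientation: [0.0, 1.0, 0.015, 0.0]
contact_force: [0.9, -0.1, -0.6]
finger_gap: 65.7
grip_force: 0.0
```

jog_arm([
  [0, 0, 0.3, 0, 0, -0.91, -0.5],
  [0, 0, 0.3, 0, 0, -0.91, -0.5],
  [0, 0, 0.3, 0, 0, -0.91, -0.5],
  [0, 0, 0.1, 0, 0, -0.91, -0.5],
  [0, 0, 0, 0, 0, -0.91, -0.5],
  [0, 0, 0, 0, 0, -0.91, -0.5],
  [0, 0, 0, 0, 0, -0.91, -0.5],
  [0, 0, 0, 0, 0, -0.91, -0.5],
  [0, 0, 0, 0, 0, -0.91, -0.5],
  [0, 0, 0, 0, 0, -0.91, -0.5],
  [0, 0, 0, 0, 0, -0.91, -0.5],
  [0, 0, 0, 0, 0, -0.91, -0.5],
  [0, 0, 0, 0, 0, -0.91, -0.5],
  [0, 0, 0, 0, 0, -0.91, -0.5],
  [0, 0, 0, 0, 0, -0.91, -0.5],
  [0, 0, 0, 0, 0, -0.91, -0.5],
  [0, 0, 0, 0, 0, -0.91, -0.5],
  [0, 0, 0, 0, 0, -0.91, -0.5],
  [0, 0, 0, 0, 0, 0, -0.5],
  [0, 0, 0, 0, 0, 0, -0.5],
])

```text
time_s: 40.3
tool_pos: [425.9, -88.2, 151.2]
orientation: [0.0, 0.784, 0.62, 0.0]
contact_force: [0.1, 0.1, -0.9]
finger_gap: 66.0
grip_force: 0.0
```

Run:
```python
from h import *
import pickle
s=st(); im=eyes.read_camera('wrist'); pickle.dump((s['tool_pos'],s['orientation']),open('w6.pkl','wb'))
cv2.imwrite('pics/w6.png',cv2.resize(im,(784,588),interpolation=cv2.INTER_CUBIC))
goto(427,-87.5,10,1.34)
```

```text
t 40.3 p [425.9 -88.2 151.2] yaw 1.339 tilt [-0.     0.001] gap 66.0 grip 0.0 F [ 0.1  0.1 -0.9]
t 40.35 p [425.9 -88.2 151.1] yaw 1.339 tilt [-0.     0.001] gap 66.3 grip 0.0 F [-0.2 -0.6  0.7]
turn units [ 0.01  0.   -0.01] shift units [0.04 0.04 5.64]
```

View pics/w6.png

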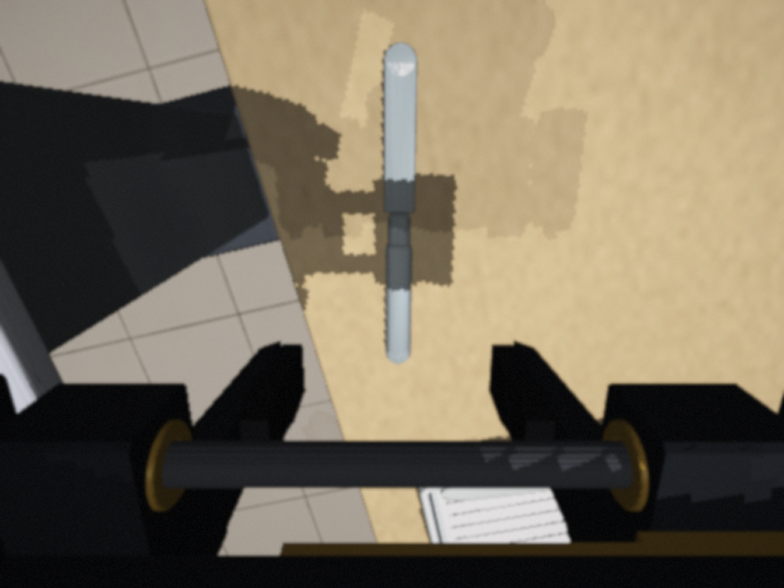

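The view shows the knife in line with the tool, tip at (400,42), neck at (398,213) and handle end at (398,362).

Run:
```python
from h import *
import pickle;p,q=pickle.load(open('w6.pkl','rb'));s=dict(tool_pos=p,orientation=q)
W=lambda x,y,z:onplane('wrist',(x+.5)/1.4-.5,(y+.5)/1.4-.5,z,s)
a=W(400,43,5);n=W(398,213,6);n2=W(398,245,6);b=W(398,361,6)
u=(a-b)/np.linalg.norm(a-b)
print(a,n,n2,b,[np.linalg.norm(x-b).round(1) for x in(n,n2,a)],'yaw',np.arctan2(u[1],u[0]),'origin',b+69*u)
```

```text
[456.3  35.2   5. ] [433.4 -56.8   6. ] [428.8 -76.5   6. ] [ 410.1 -155.6    6. ] [np.float64(101.5), np.float64(81.3), np.float64(196.3)] yaw 1.3332304263335832 origin [426.33808313 -88.53882552   5.64852634]
```

jog_arm([
  [0, 0.01, 0.9, 0, 0, 0.08, -0.3],
  [0, 0, 0.9, 0, 0, 0, -0.3],
  [0, 0, 0.9, 0, 0, 0, -0.3],
  [0, 0, 0.9, 0, 0, 0, -0.3],
  [0, 0, 0.8, 0, 0, 0, -0.3],
  [0, 0, 0.6, 0, 0, 0, -0.3],
  [0, 0, 0.3, 0, 0, 0, -0.3],
  [0, 0, 0.2, 0, 0, 0, -0.3],
  [0, 0, 0.14, 0, 0, 0, -0.3],
  [0, 0, 0, 0, 0, 0, -0.3],
  [0, 0, 0, 0, 0, 0, -0.3],
])

```text
time_s: 41.45
tool_pos: [426.4, -88.3, 10.1]
orientation: [0.0, 0.786, 0.619, 0.0]
contact_force: [0.5, -0.3, 0.5]
finger_gap: 57.2
grip_force: 0.0
```

jog_arm([
  [0, 0, 0, 0, 0, 0, 0.9],
  [0, 0, 0, 0, 0, 0, 0.9],
  [0, 0, 0, 0, 0, 0, 0.9],
  [0, 0, 0, 0, 0, 0, 0.9],
  [0, 0, 0, 0, 0, 0, 0.9],
  [0, 0, 0, 0, 0, 0, 0.9],
  [0, 0, 0, 0, 0, 0, 0.9],
])

```text
time_s: 42.15
tool_pos: [426.2, -88.3, 9.8]
orientation: [0.0, 0.786, 0.619, 0.0]
contact_force: [-0.2, -0.6, 0.1]
finger_gap: 16.5
grip_force: 30.0
```

jog_arm([
  [0, 0, -0.3, 0, 0, 0, 0.9],
  [0, 0, -0.6, 0, 0, 0, 0.9],
  [0, 0, -1, 0, 0, 0, 0.9],
  [0, 0, -1, 0, 0, 0.95, 0.9],
  [0, 0, -1, 0, 0, 0.95, 0.9],
  [0, 0, -1, 0, 0, 0.95, 0.9],
  [0, 0, -1, 0, 0, 0.95, 0.9],
  [0, 0, 0, 0, 0, 0.95, 0.9],
  [0, 0, 0, 0, 0, 0.95, 0.9],
  [0, 0, 0, 0, 0, 0.95, 0.9],
  [0, 0, 0, 0, 0, 0.95, 0.9],
  [0, 0, 0, 0, 0, 0.95, 0.9],
  [0, 0, 0, 0, 0, 0.95, 0.9],
  [0, 0, 0, 0, 0, 0.95, 0.9],
  [0, 0, 0, 0, 0, 0.95, 0.9],
  [0, 0, 0, 0, 0, 0.95, 0.9],
  [0, 0, 0, 0, 0, 0.95, 0.9],
  [0, 0, 0, 0, 0, 0.95, 0.9],
  [0, 0, 0, 0, 0, 0.95, 0.9],
  [0, 0, 0, 0, 0, 0.95, 0.9],
])

```text
time_s: 44.15
tool_pos: [425.9, -88.1, 157.6]
orientation: [-0.0, 1.0, 0.02, -0.0]
contact_force: [0.7, 0.0, -1.0]
finger_gap: 16.9
grip_force: 30.0
```

jog_arm([
  [0, 0, -1, 0, 0, 0.5, 0.9],
  [0.3, 0.9, 0, 0, 0, 0, 0.9],
  [0.3, 0.9, 0, 0, 0, 0, 0.9],
  [0.3, 0.9, 0, 0, 0, 0, 0.9],
  [0.3, 0.9, 0, 0, 0, 0, 0.9],
  [0, 0.9, 0, 0, 0, 0, 0.9],
  [0, 0.9, 0, 0, 0, 0, 0.9],
  [0, 0, 0, 0, 0, 0, 0.9],
  [0, 0, 0, 0, 0, 0, 0.9],
])

```text
time_s: 45.05
tool_pos: [456.1, -222.8, 182.3]
orientation: [-0.0, 1.0, 0.001, -0.0]
contact_force: [0.1, -0.1, -0.8]
finger_gap: 16.4
grip_force: 30.0
```

Run:
```python
from h import *
import pickle
s=st(); im=eyes.read_camera('wrist'); pickle.dump((s['tool_pos'],s['orientation']),open('w7.pkl','wb'))
cv2.imwrite('pics/w7.png',cv2.resize(im,(784,588),interpolation=cv2.INTER_CUBIC))
```

```text
t 45.05 p [ 456.1 -222.8  182.3] yaw 0.001 tilt [-0.    -0.001] gap 16.4 grip 30.0 F [ 0.1 -0.1 -0.8]
```

View pics/w7.png

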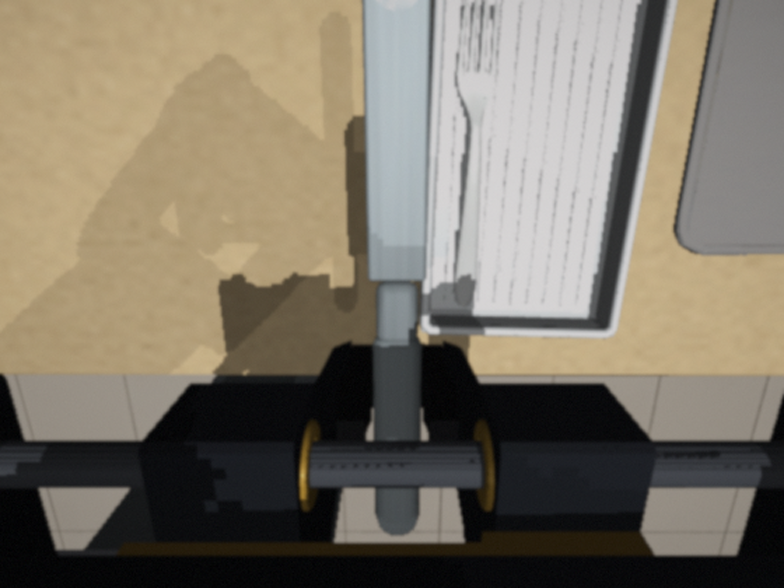

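The view shows the knife held straight, the near tray rim corners at (422,331) and (613,334), the right rim reaching (674,2), and the fork running from (465,300) to its tines at (480,10).

Run:
```python
from h import *
import pickle;p,q=pickle.load(open('w7.pkl','rb'));s=dict(tool_pos=p,orientation=q)
W=lambda x,y,z:onplane('wrist',(x+.5)/1.4-.5,(y+.5)/1.4-.5,z,s)
for n,x,y,z in [('nearL',421,331,30),('nearR',614,334,30),('R far',676,2,30),('L far',436,2,30),('fork handle',465,302,8),('fork mid',475,130,12),('fork tine',482,5,10),('handle end',398,532,180)]: print(n,W(x,y,z))
goto(480,-324,120,-0.03)
```

```text
nearL [ 406.  -240.1   30. ]
nearR [ 403.9 -373.    30. ]
R far [ 604.9 -378.5   30. ]
L far [ 604.8 -245.1   30. ]
fork handle [ 419.2 -272.8    8. ]
fork mid [ 537.4 -273.2   12. ]
fork tine [ 608.1 -274.    10. ]
handle end [ 387.3 -223.9  180. ]
t 45.1 p [ 456.2 -222.4  182.4] yaw 0.002 tilt [-0.    -0.001] gap 16.5 grip 30.0 F [-0.3  0.1 -1.1]
turn units [-0.01  0.    0.4 ] shift units [1.07 4.04 2.5 ]
```

jog_arm([
  [0, 0, 0, 0, 0, 0.35, 0.9],
  [0.24, 0.84, 0, 0, 0, 0, 0.9],
  [0.24, 0.84, 0, 0, 0, 0, 0.9],
  [0.24, 0.84, 0, 0, 0, 0, 0.9],
  [0.25, 0.84, 0, 0, 0, 0, 0.9],
  [0.25, 0.84, 0, 0, 0, 0, 0.9],
  [0, 0, 0, 0, 0, 0, 0.9],
  [0, 0, 1, 0, 0, 0, 0.9],
  [0, 0, 1, 0, 0, 0, 0.9],
  [0, 0, 1, 0, 0, 0, 0.9],
  [0, 0, 1, 0, 0, 0, 0.9],
  [0, 0, 0.7, 0, 0, 0, 0.9],
  [0, 0, 0.3, 0, 0, 0, 0.9],
  [0, 0, 0, 0, 0, 0, 0.9],
  [0, 0, 0, 0, 0, 0, 0.9],
])

```text
time_s: 46.6
tool_pos: [484.6, -328.7, 58.2]
orientation: [0.0, 1.0, -0.013, 0.0]
contact_force: [-0.3, -1.1, -0.2]
finger_gap: 16.5
grip_force: 30.0
```

Run:
```python
from h import *
import pickle
goto(484,-328,15,-0.026)
im=eyes.read_camera('wrist')
cv2.imwrite('pics/w8.png',im)
```

```text
t 46.6 p [ 484.6 -328.7   58.2] yaw -0.026 tilt [0.001 0.001] gap 16.5 grip 30.0 F [-0.3 -1.1 -0.2]
turn units [ 0.01 -0.01  0.01] shift units [-0.02 -0.03  1.73]
```

View pics/w8.png

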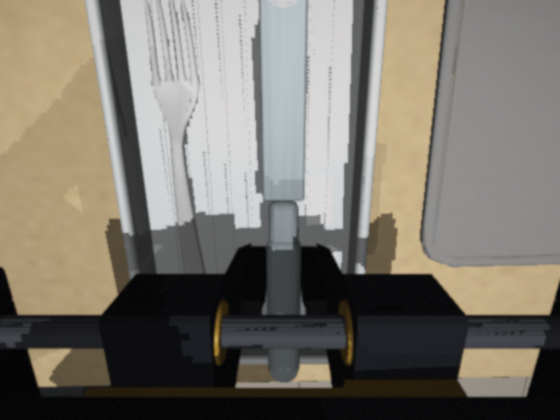

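The knife sits parallel to the tray, between the fork at (178,150) and the right wall at (345,150). I'll lower it.

jog_arm([
  [0, 0, 0.5, 0, 0, 0, 0.9],
  [0, 0, 0.5, 0, 0, 0, 0.9],
  [0, 0, 0.3, 0, 0, 0, 0.9],
  [0, 0, 0.2, 0, 0, 0, 0.9],
  [0, 0, 0.12, 0, 0, 0, 0.9],
  [0, 0, 0.08, 0, 0, 0, 0.9],
  [0, 0, 0, 0, 0, 0, 0.9],
  [0, 0, 0, 0, 0, 0, 0.9],
])

```text
time_s: 47.45
tool_pos: [484.3, -329.1, 15.0]
orientation: [0.0, 1.0, -0.013, 0.0]
contact_force: [-0.5, -0.6, -0.9]
finger_gap: 16.4
grip_force: 30.0
```

jog_arm([
  [0, 0, 0.02, 0, 0, 0, 0.9],
  [0, 0, 0, 0, 0, 0, 0.55],
  [0, 0, 0, 0, 0, 0, 0.4],
  [0, 0, 0, 0, 0, 0, 0.25],
  [0, 0, 0, 0, 0, 0, 0.25],
  [0, 0, 0, 0, 0, 0, 0.25],
  [0, 0, -0.3, 0, 0, 0, 0.25],
  [0, 0, -0.6, 0, 0, 0, 0.25],
  [0, 0, -1, 0, 0, 0, 0.25],
  [0, 0, -1, 0, 0, 0, 0.25],
  [0, 0, -1, 0, 0, 0, 0.25],
  [0, 0, -1, 0, 0, 0, 0.25],
  [0, 0, -1, 0, 0, 0, 0.25],
  [0, 0, -1, 0, 0, 0, 0.25],
  [-1, 0, 0, 0, 0, 0, 0.25],
  [-1, 0, 0, 0, 0, 0, 0.25],
  [-1, 0, 0, 0, 0, 0, 0.25],
  [0, 0, 0, 0, 0, 0, 0.25],
  [0, 0, 0, 0, 0, 0, 0.25],
  [0, 0, 0, 0, 0, 0, 0.25],
])

```text
time_s: 49.45
tool_pos: [409.9, -327.1, 187.0]
orientation: [0.0, 1.0, -0.013, 0.0]
contact_force: [0.0, -1.0, 0.5]
finger_gap: 32.9
grip_force: 0.0
```

Run:
```python
from h import *
s=st()
a=cv2.resize(eyes.read_camera('wrist'),(400,300));b=cv2.resize(eyes.read_camera('scene')[150:330,120:400],(400,300));c=cv2.resize(eyes.read_camera('top')[140:290,100:440],(800,300))
cv2.imwrite('pics/f.png',np.vstack([np.hstack([a,b]),c]))
```

```text
t 49.45 p [ 409.9 -327.1  187. ] yaw -0.025 tilt [0.001 0.   ] gap 32.9 grip 0.0 F [ 0.  -1.   0.5]
```

View pics/f.png

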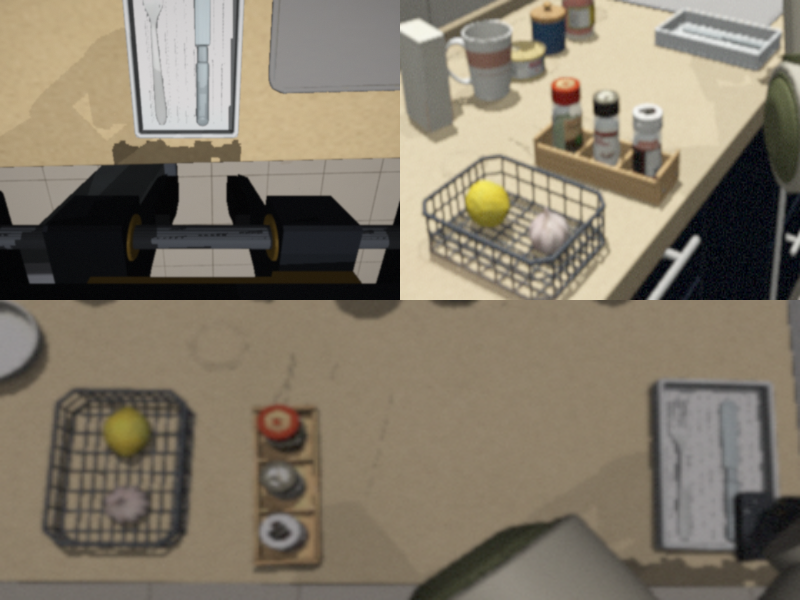

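The views show the jars upright in their bays, the lemon and garlic in the basket, and the knife beside the fork with its handle at the same end. The arm is clear, so I'm handing in.

```bash
python3 -c "
from workcell import r
print(r.sign_off())"
```

```text
the job is handed in; nothing more can be done
None
```

I handed the job in at about 50 s, with both jars upright in the rack's end bays, the lemon and garlic in the basket, and the knife flat beside the fork, handle by handle; the final pictures show this, but the interface returned no verdict.

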